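# Spread heaped flask stoppers to dry

### The job

The three washed rubber stoppers lie heaped in the steel drying tray. Spread them out over the tray floor in a single layer to dry, each standing on its wide end, with at least 40 mm of clear floor between every two of them.

Things in the scene. Friction and masses are not known exactly. Their poses are not given: they have to be found in the camera images.
- tray_in (a point): steel drying tray, fixed; inside 200 mm (its x) by 320 mm (its y), walls 4 mm thick, rim 26 mm above the floor. This point: centre of its inner floor, z up. Not part of the job, lying in it: a blue screw cap (52 mm wide, 25 mm tall) at about x +70, y +127 mm from this point, and a white stir bar (10 x 50 mm, 10 mm tall) at about x +84, y -100 mm. Otherwise only the heap is in it.
- stopper_a_center (a point): red-brown rubber flask stopper, a cone frustum 40 mm tall, 49 mm wide at its base (down) and 41 mm at its top, about 80 g; this point is on its axis, half-way up (20 mm), z up. One of the two lower stoppers of the heap, on the tray floor, the one nearer the tray's +y end.
- stopper_b_center (a point): red-brown rubber flask stopper, a cone frustum 40 mm tall, 49 mm wide at its base (down) and 41 mm at its top, about 80 g; this point is on its axis, half-way up (20 mm), z up. The other lower stopper, on the tray floor beside stopper_a towards the tray's -y end, 3 to 8 mm from it.
- stopper_top_center (a point): red-brown rubber flask stopper, a cone frustum 40 mm tall, 49 mm wide at its base (down) and 41 mm at its top, about 80 g; this point is on its axis, half-way up (20 mm), z up. The upper stopper of the heap, standing loose across the tops of the other two (its underside 40 mm above the tray floor).
There are look-alikes about, which are no part of the job. What is shaped like the part that bears stopper_a_center but green is not meant.

How it is judged:
By the outcome, as a careful person would: the job done as asked, in the order asked, and still so for the second after the job is handed in, with the robot touching nothing.
It also fails if it takes over 50 s, if anything falls off the work surface, if the arm or the gripper's body presses on something with over 40 N, if the wrist force passes 120 N, or if a joint passes its speed limit or range.

### The arm

A 7-joint arm with a two-finger parallel gripper is mounted at the origin on the work surface. World frame = base frame: x ahead of the robot, y to its left, z up, the work surface at z = 0. Lengths are in mm, angles in rad, forces in N, time in s.
With the tool pointing down it reaches from about 425 to 875 mm from the base axis. Payload 9.9 kg.
Tool frame: the origin (TCP) lies at the centre of the arm's flange, where the gripper is bolted on; the fingertips stand 173 mm ahead of it and the grasp point (between the pads) lies 155 mm ahead of it; y points along the fingers, z is the direction in which the jaws open and shut, and the axes are right-handed (so a half turn about y gives the same grasp; the last joint's range is limited). The gripper opens to 85 mm and grips with 20 to 120 N. Pads are 22 mm wide; open, the fingers measure 114 mm over their backs; the gripper's body (76 mm by 85 mm) begins 54 mm behind the grasp point. The pads swing forward as they close: fully open they stand 13 mm farther back than shut.
Start: joints at [1.106, 0.576, 0.025, 1.437, -0.015, 1.129, -0.057], TCP at [250.878, -626.653, 404.689] pointing down, gripper open.
Joint ranges: [-2.76, 2.76], [-0.34, 2.15], [-1.52, 1.57], [0.19, 2.46], [-1.09, 4.23], [0.17, 1.99], [-2.82, 2.82]. Speed limits (rad/s): [2.22, 2.22, 3.01, 3.01, 3.14, 3.14, 3.14].

### API

Orientations are given as [roll, pitch, yaw] about the fixed x, y, z axes, in that order (R = Rz(yaw) Ry(pitch) Rx(roll)).
In Python, from bench import bot, imaging gives the robot as it stands. The module is installed in compiled form; this text tells all that it offers.
- The arm moves only by the tool apply_moves, never from a script. Its argument "motion" is a list of rows, each a list of 7 numbers: the shift along the tool's x, y, z in mm, then the turn, a rotation vector about the tool's x, y, z in degrees, then the finger opening in mm, from 0 to 85.4. A call has 1 to 20 rows; each row shifts and turns the commanded pose from where the row before left it, along the tool's axes as they then stand; what a row does not reach is not made up. A row lasts 1/10 s, in which the tool goes at most 50 mm and 8.59 degrees, less where a joint would pass 70% of its speed; a pose out of reach is approached as far as the arm can. A call is refused whole if a number of a shift passes 50 or a number of a turn 8.59, either way. A call with a gripper value outside its range is refused whole. The fingers move at their own pace and stop on an object; the grip force is fixed at half the most. Time passes only in rows, so rows that do not move let the fingers close. It gives the time, the measured TCP pose, the force and the opening at its end, in the units of the state.
- bot.read_state(): the state, without advancing time (a new reading comes with each control period).
- imaging.camera(name): name is "scene" or "top"; returns the picture (384x512x3 uint8, blue, green, red); there is no depth.
- imaging.camera_info(name): a dict with "fx", "fy", "cx", "cy" (pixels), "dist" ([k1, k2, p1, p2, k3] as OpenCV has them; the pictures are not rectified), "origin" and "attitude" of the camera in the world. Camera axes: x right, y up, looking along -z (the intrinsics and any distortion apply to the point x, -y, -z); pixel columns grow to the right and rows downward; lengths in mm; the calibration is good to about 2 mm. A picture is of the moment at which its call begins. camera_info takes no time and is no camera call.
- bot.hand_in(): hands the job in, once; it reports no verdict.
The state is a dict: "t": time; "q": joint angles; "dq": joint speeds; "tau": joint torques, N m; "tcp_pos": TCP position; "tcp_rot": TCP orientation; "ft_force": force on the tool from outside, world axes, zero at the start; "wrist_torque": the same for the moment, N m; "opening": finger opening in mm.
Only numpy, scipy, OpenCV 4.12 (cv2) and the standard library are available. Lean on these libraries where they do the work, as an engineer would, in place of code of your own. Each camera call takes 0.05 s, during which the arm holds its last target. There are 200 camera calls.

## Working session

There is one attempt and no reset: what is moved stays moved. The work goes in short steps, Python scripts to look and compute and a tool call to move; the robot and the scene stay as the last step left them, time stands still between calls to the robot, and variables do not carry over. Pictures are saved under pics/ and viewed, about 8 in all and at most 12, crops included, and the job is handed in when it is done.

Besides the shell and the picture viewer there is one more tool, called after "Call:" as name(argument=value, ...), one argument or row to a line, values as JSON. apply_moves: Moves the arm, as the interface text tells. Its arguments: {"type":"object","properties":{"motion":{"type":"array"}},"required":["motion"]}

```bash
mkdir -p pics
python3 - <<'E'
from bench import bot, imaging
import cv2
print(bot.read_state())
for n in("scene","top"):
    print(n,imaging.camera_info(n)); cv2.imwrite(f"pics/{n}0.png",imaging.camera(n))
E
```

```text
{'t': 0.0, 'q': array([ 1.10623764,  0.57653548,  0.02482861,  1.43794213, -0.01498533,
        1.12898542, -0.05647713]), 'dq': array([-6.75498954e-04, -8.59957597e-04, -5.16629126e-04, -5.93421091e-04,
        1.03605199e-04, -4.81459628e-05, -2.00464524e-04]), 'tau': array([-1.57458056e-03, -7.65750146e+01,  2.24956959e+00, -2.85967577e+01,
        1.51629711e-02,  1.25372404e-02, -1.06544269e-05]), 'tcp_pos': array([ 250.80522014, -626.48706907,  403.82775426]), 'tcp_rot': array([-1.57247974e+00, -9.33313884e-05, -2.76075811e+00]), 'ft_force': array([ 0.1887672 , -0.53634618,  0.38869034]), 'wrist_torque': array([0.01916788, 0.02877557, 0.01160527]), 'opening': 85.60443181005972}
scene {'fx': 357.3775258385757, 'fy': 357.3775258385757, 'cx': 255.97049303392345, 'cy': 195.53454542034714, 'dist': array([-0.05210276,  0.        ,  0.        ,  0.        ,  0.        ]), 'origin': array([994.12736468, 104.29597456, 501.57862435]), 'attitude': array([ 0.89031104, -0.0068089 ,  1.7814236 ])}
top {'fx': 417.56327364390995, 'fy': 417.56327364390995, 'cx': 254.3806486111335, 'cy': 191.7231227779872, 'dist': array([0.02868781, 0.        , 0.        , 0.        , 0.        ]), 'origin': array([472.34433093,  11.90649132, 735.42188017]), 'attitude': array([ 0.06804134,  0.00780603, -1.55401499])}
```

View pics/scene0.png

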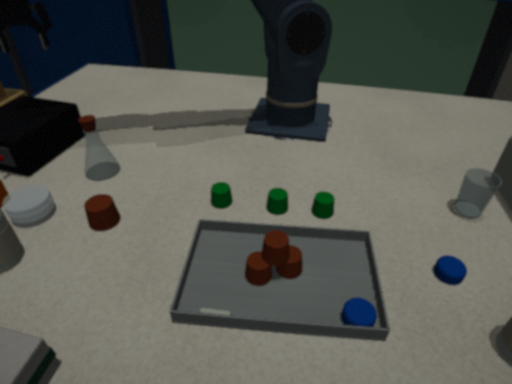

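View pics/top0.png

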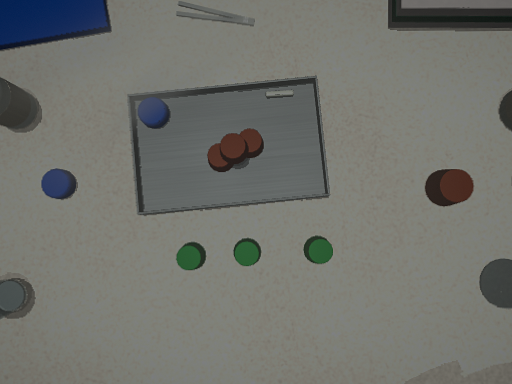

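The scene view shows the heap in the tray: upper stopper at about (276,246), lower ones at (259,268) and (289,262). The top view shows the upper one at (233,147) and lower ones at (219,157) and (250,142). The red-brown look-alikes at top (455,186) and scene (102,212), and the one on the flask at scene (87,123), are outside the tray. The three green ones are the wrong colour. The heap in the tray is therefore the one meant, and I'll confirm that in an enlarged crop.

```bash
cat > h.py <<'E'
import numpy as np, cv2
from scipy.spatial.transform import Rotation as R
from bench import bot, imaging
def ray(n,uv):
    c=imaging.camera_info(n); K=np.array([[c['fx'],0,c['cx']],[0,c['fy'],c['cy']],[0,0,1]])
    p=cv2.undistortPoints(np.array(uv,float).reshape(-1,1,2),K,c['dist']).reshape(-1,2)
    d=np.c_[p[:,0],-p[:,1],-np.ones(len(p))]
    return c['origin'],R.from_euler('xyz',c['attitude']).apply(d)
def plane(n,uv,z):
    o,d=ray(n,uv); return o+d*((z-o[2])/d[:,2])[:,None]
def proj(n,P):
    c=imaging.camera_info(n); K=np.array([[c['fx'],0,c['cx']],[0,c['fy'],c['cy']],[0,0,1]])
    q=R.from_euler('xyz',c['attitude']).inv().apply(np.atleast_2d(P)-c['origin'])*[1,-1,-1]
    return cv2.projectPoints(q,np.zeros(3),np.zeros(3),K,c['dist'])[0].reshape(-1,2)
def tri(a,b):
    (o1,d1),(o2,d2)=ray('top',a),ray('scene',b); out=[]
    for u,v in zip(d1,d2):
        s=np.linalg.lstsq(np.c_[u,-v],o2-o1,rcond=None)[0]
        p,q=o1+u*s[0],o2+v*s[1]; out.append([*((p+q)/2),np.linalg.norm(p-q)])
    return np.array(out)
def red(im):
    b,g,r=[im[...,i].astype(int) for i in range(3)]
    return ((r>1.6*g+8)&(r>1.6*b+8)).astype(np.uint8)*255
E
python3 - <<'E'
import cv2,numpy as np
from h import *
t=cv2.imread('pics/top0.png');s=cv2.imread('pics/scene0.png')
A=cv2.resize(t[115:185,190:280],None,fx=6,fy=6,interpolation=cv2.INTER_CUBIC)[:,:400] if 0 else cv2.resize(t[120:180,200:270],(400,343),interpolation=cv2.INTER_CUBIC)
B=cv2.resize(s[225:290,237:313],(400,343),interpolation=cv2.INTER_CUBIC)
cv2.imwrite('pics/crop.png',cv2.convertScaleAbs(np.hstack([A,B]),alpha=1.8))
# tray rim outer corners: dark mask in each view
for n,im in(('top',t),('scene',s)):
    m=(im.max(2)<100).astype(np.uint8) if n=='top' else None
# outer rim corners picked by eye, refined none
a=[(128,95),(316,76),(328,196),(138,214)]   # +x+y,+x-y,-x-y,-x+y
b=[(387,336),(172,320),(198,221),(370,232)]
print(tri(a,b).round(1))
E
```

```text
[[ 687.   240.5   17.4    3.1]
 [ 726.5  -83.8   12.6    5.9]
 [ 516.  -109.1   21.8    3.2]
 [ 479.4  216.8   25.6    3.2]]
```

View pics/crop.png

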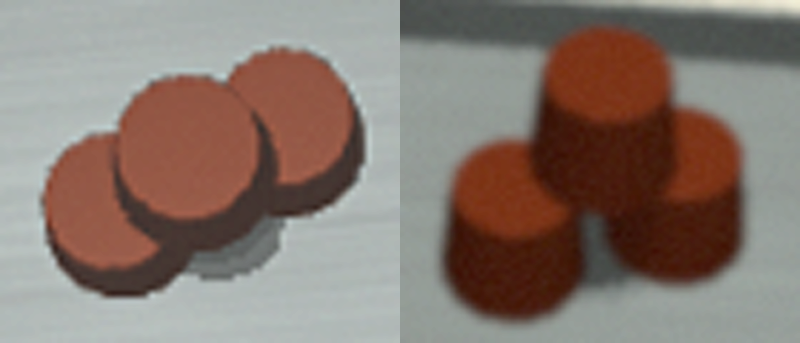

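The crop confirms three red-brown stoppers, one standing across the other two, with no other part in the heap.

Run:
```python
from h import *
s=5.714
a=[(200+x/s-.4,120+y/s-.4) for x,y in((188,148),(112,200),(283,117))]
b=[(237+x/5.263-.4,225+y/5.277-.4) for x,y in((208,75),(285,152),(112,190))]
print(tri(a,b).round(1))
for z0 in(0,3,6): print(z0,plane('top',a[:1],80+z0).round(1),plane('top',a[1:],40+z0).round(1).tolist(),plane('scene',b[:1],80+z0).round(1),plane('scene',b[1:],40+z0).round(1).tolist())
tr=plane('top',[(128,95),(316,76),(328,196),(138,214)],29); print(tr.round(1),tr.mean(0))
tr=plane('scene',[(387,336),(172,320),(198,221),(370,232)],29); print(tr.round(1),tr.mean(0))
st=bot.read_state(); print(R.from_euler('xyz',st['tcp_rot']).as_matrix().round(3))
# face width check
im=cv2.imread('pics/top0.png'); hsv=im[135:160:4,215:260].max(2); print(hsv)
```

```text
[[5.893e+02 5.380e+01 8.240e+01 6.000e-01]
 [5.805e+02 7.870e+01 4.360e+01 1.600e+00]
 [6.063e+02 2.810e+01 4.180e+01 5.000e-01]]
0 [[589.8  53.7  80. ]] [[581.2, 78.3, 40.0], [606.6, 28.4, 40.0]] [[586.9  53.8  80. ]] [[577.1, 79.3, 40.0], [604.9, 27.6, 40.0]]
3 [[589.2  53.5  83. ]] [[580.7, 78.0, 43.0], [606.0, 28.4, 43.0]] [[589.8  54.2  83. ]] [[579.8, 79.5, 43.0], [607.4, 28.1, 43.0]]
6 [[588.7  53.3  86. ]] [[580.2, 77.7, 46.0], [605.4, 28.3, 46.0]] [[592.7  54.5  86. ]] [[582.5, 79.7, 46.0], [609.9, 28.6, 46.0]]
[[ 683.6  238.4   29. ]
 [ 721.8  -84.5   29. ]
 [ 515.2 -106.4   29. ]
 [ 479.5  214.2   29. ]] [599.98963872  65.42875621  29.        ]
[[ 694.7  235.7   29. ]
 [ 735.1  -74.6   29. ]
 [ 523.3 -107.6   29. ]
 [ 482.6  217.7   29. ]] [608.92247455  67.79952499  29.        ]
[[-0.928 -0.001  0.372]
 [-0.372  0.001 -0.928]
 [ 0.    -1.    -0.001]]
[[103 103 103 103 103 103 103 104 106 103  85  74  79  81  81  81  80  81
   81  81  82  81  80  79  73  70  82  81  82  81  81  81  81  82  82  81
   81  82  81  82  81  81  81  81  79]
 [103 102 102 103 103 103  82  77  81 
[... 384 characters left out ...]
2  82  83  82  84  84  83
   83  84  83  83  83  84  83  83  83  83  84  84  51  36  39  62  87  84
   84  84  84  84  85  84  86  82  59]
 [ 82  82  82  83  80  38  61  85  84  84  84  84  84  84  84  84  84  84
   84  85  84  85  84  84  84  85  84  85  81  39  36  37  39  62  89  86
   85  82  66  48  42  38  38  38  38]
 [ 83  83  83  84  85  79  37  39  41  49  62  88  86  85  85  85  85  85
   85  85  85  85  85  86  86  68  38  38  38  38  38  38  37  38  39  38
   40  39  37  37  37  35  38  65 101]
 [ 84  84  84  84  84  85  85  79  54  38  38  40  40  39  38  38  40  39
   39  36  38  37  38  39  39  39  38  38  38  44  54  55  55  63  67 103
  101 100  99  99  98  97  98  98  99]]
```

Call:
apply_moves(
  motion=[
    [0,0,0,0,-8.5,0,85],
    [0,0,0,0,-8.5,0,85],
    [0,0,0,0,-8.5,0,85],
    [0,0,0,0,-8.5,0,85],
    [0,0,0,0,-8.5,0,85],
    [0,0,0,0,-8.5,0,85],
    [0,0,0,0,-8.5,0,85],
    [0,0,0,0,-8.5,0,85],
    [0,0,0,0,-8.5,0,85],
    [0,0,0,0,-8.5,0,85],
    [0,0,0,0,-8.5,0,85],
    [0,0,0,0,-1.5,0,85],
    [0,0,0,0,0,0,85],
  ],
)

```text
t: 1.4
tcp_pos: [250.6, -626.7, 404.3]
tcp_rot: [-1.571, 0.001, -1.106]
ft_force: [-0.6, -0.6, -0.0]
opening: 85.1
```

```bash
cat > go.py <<'E'
import sys
from h import *
st=bot.read_state(); M=R.from_euler('xyz',st['tcp_rot'])
print('t',st['t'],'tcp',st['tcp_pos'].round(1),'op',round(st['opening'],1),'F',st['ft_force'].round(1),'q',st['q'].round(2))
print(M.as_matrix().round(3).tolist())
p=st['tcp_pos'].copy()
for a in sys.argv[1:]:
    g=np.array([float(v) for v in a.split(',')]); print(a,'tool shift',M.inv().apply(g-p).round(1)); p=g
E
python3 go.py 589.3,53.7,340 589.3,53.7,222
```

```text
t 1.4 tcp [ 250.6 -626.7  404.3] op 85.1 F [-0.6 -0.6 -0. ] q [ 1.35  0.6  -0.41  1.43  0.24  1.17  1.38]
[[0.448, -0.0, 0.894], [-0.894, 0.001, 0.448], [-0.001, -1.0, 0.0]]
589.3,53.7,340 tool shift [-456.2   64.8  607.8]
589.3,53.7,222 tool shift [ 1.00e-01  1.18e+02 -0.00e+00]
```

Call:
apply_moves(
  motion=[
    [-28.5,4,38,0,0,0,85],
    [-28.5,4,38,0,0,0,85],
    [-28.5,4,38,0,0,0,85],
    [-28.5,4,38,0,0,0,85],
    [-28.5,4,38,0,0,0,85],
    [-28.5,4,38,0,0,0,85],
    [-28.5,4,38,0,0,0,85],
    [-28.5,4,38,0,0,0,85],
    [-28.5,4,38,0,0,0,85],
    [-28.5,4,38,0,0,0,85],
    [-28.5,4,38,0,0,0,85],
    [-28.5,4,38,0,0,0,85],
    [-28.5,4,38,0,0,0,85],
    [-28.5,4,38,0,0,0,85],
    [-28.5,4,38,0,0,0,85],
    [-28.5,4,38,0,0,0,85],
    [0,0,0,0,0,0,85],
    [0,0,0,0,0,0,85],
    [0,0,0,0,0,0,85],
  ],
)

```text
t: 3.3
tcp_pos: [587.5, 53.6, 340.5]
tcp_rot: [-1.572, -0.001, -1.106]
ft_force: [-0.5, -0.5, -0.5]
opening: 85.1
```

```bash
python3 go.py 589.3,53.7,340 589.3,53.7,222
python3 -c "
from h import *
t=imaging.camera('top')[60:230,110:340];s=imaging.camera('scene')[150:350,160:400]
cv2.imwrite('pics/c1.png',cv2.convertScaleAbs(np.hstack([cv2.resize(t,(400,300)),cv2.resize(s,(360,300))]),alpha=1.6))"
```

```text
t 3.3 tcp [587.5  53.6 340.5] op 85.1 F [-0.5 -0.5 -0.5] q [ 0.14  0.54 -0.48  1.74  0.31  0.93 -0.  ]
[[0.449, -0.001, 0.894], [-0.894, -0.001, 0.449], [0.001, -1.0, -0.001]]
589.3,53.7,340 tool shift [0.7 0.5 1.7]
589.3,53.7,222 tool shift [-1.00e-01  1.18e+02  1.00e-01]
```

View pics/c1.png

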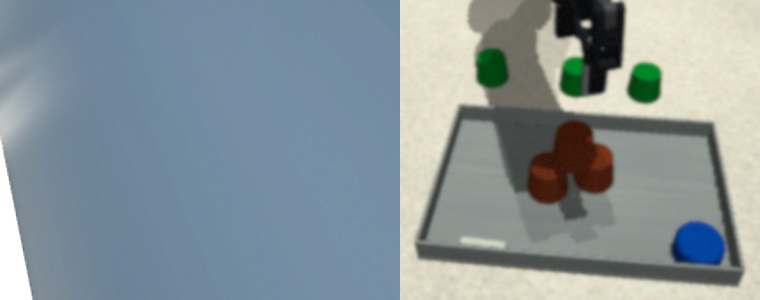

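The top camera is blocked by the arm. The scene view shows the heap undisturbed (crop pixels 530–610, 125–200) with the gripper above it. I'll descend and grip the upper stopper.

Call:
apply_moves(
  motion=[
    [0.5,30,1.5,0,0,0,85],
    [0,30,0,0,0,0,85],
    [0,30,0,0,0,0,85],
    [0,18,0,0,0,0,85],
    [0,10,0,0,0,0,85],
    [0,0,0,0,0,0,85],
    [0,0,0,0,0,0,85],
    [0,0,0,0,0,0,60],
    [0,0,0,0,0,0,50],
    [0,0,0,0,0,0,45],
    [0,0,0,0,0,0,40],
    [0,0,0,0,0,0,35],
    [0,0,0,0,0,0,35],
    [0,0,0,0,0,0,35],
    [0,0,0,0,0,0,35],
  ],
)

```text
t: 4.9
tcp_pos: [589.5, 54.8, 224.0]
tcp_rot: [-1.57, -0.001, -1.103]
ft_force: [-2.8, -1.3, 10.3]
opening: 43.7
```

```bash
python3 go.py 556.8,183.6,320 556.8,183.6,183
python3 -c "
from h import *
s=imaging.camera('scene')[200:310,210:340]
cv2.imwrite('pics/c2.png',cv2.convertScaleAbs(cv2.resize(s,(520,440)),alpha=1.6))"
```

```text
t 4.9 tcp [589.5  54.8 224. ] op 43.7 F [-2.8 -1.3 10.3] q [ 0.09  0.69 -0.41  1.85  0.41  0.69 -0.09]
[[0.451, 0.001, 0.893], [-0.893, -0.0, 0.451], [0.001, -1.0, 0.001]]
556.8,183.6,320 tool shift [-129.6  -96.1   29. ]
556.8,183.6,183 tool shift [-1.00e-01  1.37e+02 -1.00e-01]
```

View pics/c2.png

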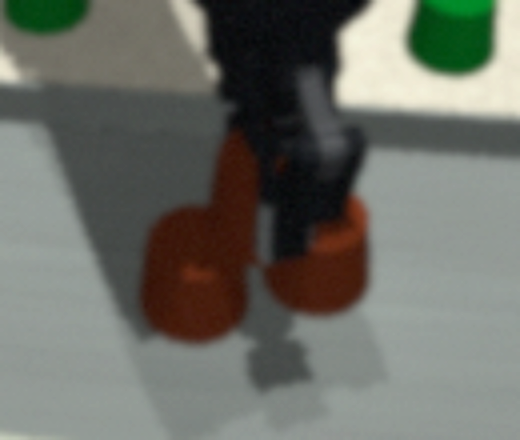

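Opening is 43.7 mm, so the upper stopper is held. The 10 N is the cone wedging. Next I'll lift it and carry it to its place.

Call:
apply_moves(
  motion=[
    [0,-5,0,0,0,0,35],
    [0,-15,0,0,0,0,35],
    [0,-25,0,0,0,0,35],
    [0,-30,0,0,0,0,35],
    [-10,-21,2,0,0,0,35],
    [-20,0,4.5,0,0,0,35],
    [-25,0,5.5,0,0,0,35],
    [-25,0,5.5,0,0,0,35],
    [-25,0,5.5,0,0,0,35],
    [-15,0,4,0,0,0,35],
    [-9.5,0,2,0,0,0,35],
    [0,0,0,0,0,0,35],
    [0,0,0,0,0,0,35],
    [0,0,0,0,0,0,35],
  ],
)

```text
t: 6.35
tcp_pos: [557.2, 182.1, 318.5]
tcp_rot: [-1.571, -0.001, -1.105]
ft_force: [0.7, 0.0, -1.4]
opening: 43.7
```

```bash
python3 go.py 556.8,183.6,320 556.8,183.6,184
python3 -c "
from h import *
s=imaging.camera('scene');cv2.imwrite('pics/c3.png',cv2.convertScaleAbs(cv2.resize(s[140:340,160:400],(720,600),interpolation=cv2.INTER_CUBIC),alpha=1.6))"
```

```text
t 6.35 tcp [557.2 182.1 318.5] op 43.7 F [ 0.7  0.  -1.4] q [-0.09  0.56 -0.47  1.78  0.32  0.88 -0.24]
[[0.449, -0.0, 0.893], [-0.893, -0.001, 0.449], [0.001, -1.0, -0.0]]
556.8,183.6,320 tool shift [-1.6 -1.5  0.3]
556.8,183.6,184 tool shift [-1.00e-01  1.36e+02  1.00e-01]
```

View pics/c3.png

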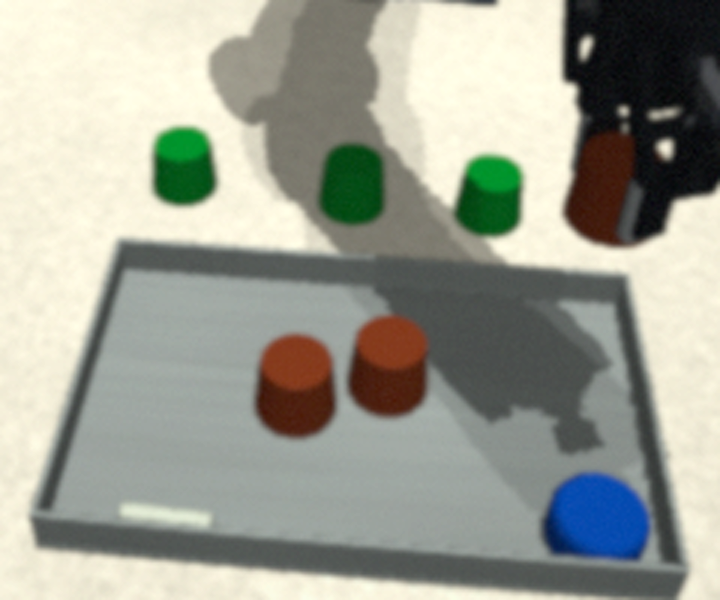

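The stopper is held upright. The lower two are still standing, with top faces at crop (297,362) and (391,343). Now I'll lower it.

Call:
apply_moves(
  motion=[
    [0,30,0,0,0,0,35],
    [0,35,0,0,0,0,35],
    [0,35,0,0,0,0,35],
    [0,20,0,0,0,0,35],
    [0,8,0,0,0,0,35],
    [0,4,0,0,0,0,35],
    [0,0,0,0,0,0,35],
    [0,0,0,0,0,0,35],
    [0,0,0,0,0,0,35],
  ],
)

```text
t: 7.3
tcp_pos: [557.2, 183.6, 187.8]
tcp_rot: [-1.569, -0.0, -1.103]
ft_force: [-0.1, 0.1, -0.9]
opening: 44.0
```

Call:
apply_moves(
  motion=[
    [0,1.5,0,0,0,0,35],
    [0,1,0,0,0,0,35],
    [0,0,0,0,0,0,35],
    [0,0,0,0,0,0,35],
  ],
)

```text
t: 7.7
tcp_pos: [556.8, 183.5, 184.2]
tcp_rot: [-1.571, -0.0, -1.103]
ft_force: [0.4, -0.8, -1.2]
opening: 44.0
```

Call:
apply_moves(
  motion=[
    [0,1,0,0,0,0,35],
    [0,0,0,0,0,0,35],
    [0,0,0,0,0,0,35],
  ],
)

```text
t: 8.0
tcp_pos: [556.7, 183.5, 184.1]
tcp_rot: [-1.57, -0.0, -1.103]
ft_force: [-3.3, -0.4, 9.7]
opening: 43.9
```

Contact (+10 N). I'll release, rise and go above B, which hasn't moved: its top face in the last picture is at scene (259,260.7), the same as before.

Call:
apply_moves(
  motion=[
    [0,0,0,0,0,0,48],
    [0,0,0,0,0,0,56],
    [0,0,0,0,0,0,64],
    [0,0,0,0,0,0,68],
    [0,0,0,0,0,0,70],
    [0,-10,0,0,0,0,70],
    [0,-25,0,0,0,0,70],
    [0,-35,0,0,0,0,70],
    [0,-35,0,0,0,0,85],
    [0,-31,0,0,0,0,85],
    [23,0,-3.5,0,0,0,85],
    [23,0,-3.5,0,0,0,85],
    [23,0,-3.5,0,0,0,85],
    [23,0,-3.5,0,0,0,85],
    [23,0,-4,0,0,0,85],
    [23,0,-4,0,0,0,85],
    [23,0,-3.5,0,0,0,85],
    [0,0,0,0,0,0,85],
    [0,0,0,0,0,0,85],
  ],
)

```text
t: 9.9
tcp_pos: [606.6, 28.0, 319.7]
tcp_rot: [-1.57, 0.0, -1.104]
ft_force: [-1.2, 0.4, -0.0]
opening: 85.0
```

```bash
python3 go.py 606.5,28.2,320 606.5,28.2,184
python3 -c "
from h import *
s=imaging.camera('scene');cv2.imwrite('pics/c4.png',cv2.convertScaleAbs(cv2.resize(s[140:340,160:400],(720,600),interpolation=cv2.INTER_CUBIC),alpha=1.6))"
```

```text
t 9.9 tcp [606.6  28.  319.7] op 85.0 F [-1.2  0.4 -0. ] q [ 0.18  0.59 -0.48  1.72  0.33  0.91  0.03]
[[0.45, 0.0, 0.893], [-0.893, 0.0, 0.45], [-0.0, -1.0, 0.0]]
606.5,28.2,320 tool shift [-0.2 -0.3  0. ]
606.5,28.2,184 tool shift [  0. 136.  -0.]
```

View pics/c4.png

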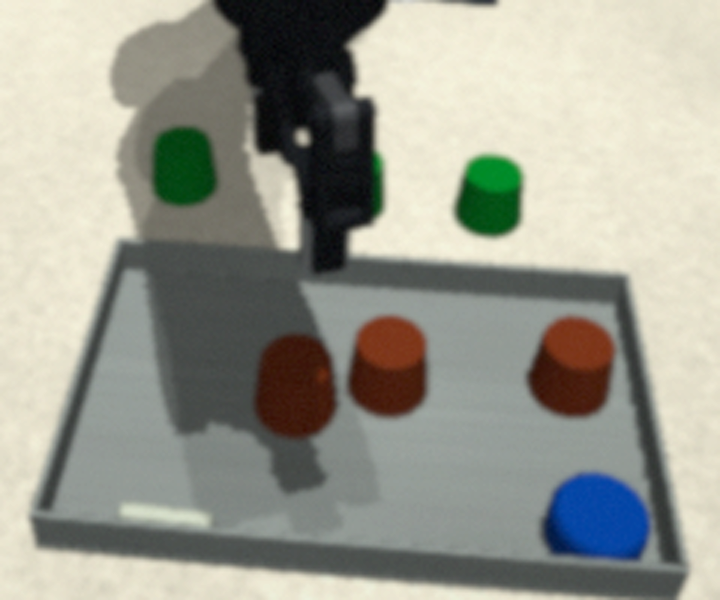

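The first stopper stands upright at crop (572,365), clear of the wall and the cap. Now B.

Call:
apply_moves(
  motion=[
    [0,30,0,0,0,0,85],
    [0,35,0,0,0,0,85],
    [0,35,0,0,0,0,85],
    [0,25,0,0,0,0,85],
    [0,10,0,0,0,0,85],
    [0,0,0,0,0,0,85],
    [0,0,0,0,0,0,85],
    [0,0,0,0,0,0,60],
    [0,0,0,0,0,0,50],
    [0,0,0,0,0,0,45],
    [0,0,0,0,0,0,40],
    [0,0,0,0,0,0,35],
    [0,0,0,0,0,0,35],
    [0,0,0,0,0,0,35],
    [0,0,0,0,0,0,35],
  ],
)

```text
t: 11.45
tcp_pos: [606.8, 28.3, 185.7]
tcp_rot: [-1.57, -0.001, -1.103]
ft_force: [-2.6, -0.1, 12.4]
opening: 43.5
```

```bash
python3 go.py 606.5,28.2,255 604.3,-46.4,255 604.3,-46.4,187
```

```text
t 11.45 tcp [606.8  28.3 185.7] op 43.5 F [-2.6 -0.1 12.4] q [ 0.12  0.76 -0.39  1.83  0.45  0.65 -0.07]
[[0.451, 0.002, 0.893], [-0.893, -0.0, 0.451], [0.001, -1.0, 0.001]]
606.5,28.2,255 tool shift [ -0.  -69.3  -0.2]
604.3,-46.4,255 tool shift [ 65.6   0.  -35.6]
604.3,-46.4,187 tool shift [-0.1 68.  -0.1]
```

Call:
apply_moves(
  motion=[
    [0,-5,0,0,0,0,35],
    [0,-15,0,0,0,0,35],
    [0,-20,0,0,0,0,35],
    [0,-20,0,0,0,0,35],
    [10,0,-5.5,0,0,0,35],
    [15,0,-8,0,0,0,35],
    [15,0,-8,0,0,0,35],
    [15,0,-8,0,0,0,35],
    [10.5,0,-6,0,0,0,35],
    [0,0,0,0,0,0,35],
    [0,15,0,0,0,0,35],
    [0,20,0,0,0,0,35],
    [0,15,0,0,0,0,35],
    [0,7,0,0,0,0,35],
    [0,0,0,0,0,0,35],
    [0,0,0,0,0,0,35],
    [0,0,0,0,0,0,35],
  ],
)

```text
t: 13.15
tcp_pos: [604.6, -45.8, 187.1]
tcp_rot: [-1.571, 0.0, -1.102]
ft_force: [0.7, -0.6, -0.3]
opening: 43.2
```

Call:
apply_moves(
  motion=[
    [0,1,0,0,0,0,35],
    [0,1,0,0,0,0,35],
    [0,0,0,0,0,0,35],
    [0,0,0,0,0,0,35],
  ],
)

```text
t: 13.55
tcp_pos: [604.6, -46.1, 185.8]
tcp_rot: [-1.57, -0.0, -1.103]
ft_force: [-3.5, -0.5, 5.7]
opening: 43.3
```

Contact. I'll release, rise and retreat so the top camera is clear.

Call:
apply_moves(
  motion=[
    [0,0,0,0,0,0,48],
    [0,0,0,0,0,0,56],
    [0,0,0,0,0,0,64],
    [0,0,0,0,0,0,68],
    [0,0,0,0,0,0,70],
    [0,-10,0,0,0,0,70],
    [0,-25,0,0,0,0,70],
    [0,-35,0,0,0,0,70],
    [0,-40,0,0,0,0,70],
    [0,-40,0,0,0,0,70],
    [0,-40,0,0,0,0,70],
    [0,-15,0,0,0,0,70],
  ],
)

```text
t: 14.75
tcp_pos: [604.9, -45.7, 395.3]
tcp_rot: [-1.565, -0.003, -1.103]
ft_force: [1.3, -0.8, -0.4]
opening: 69.8
```

Call:
apply_moves(
  motion=[
    [20,0,-32,0,0,0,70],
    [25,0,-41,0,0,0,70],
    [25,0,-41,0,0,0,70],
    [25,0,-41,0,0,0,70],
    [25,0,-41,0,0,0,70],
    [25,0,-41,0,0,0,70],
    [25,0,-41,0,0,0,70],
    [25,0,-41,0,0,0,70],
    [25,0,-41,0,0,0,70],
    [25,0,-41,0,0,0,70],
    [25,0,-41,0,0,0,70],
    [25,0,-41,0,0,0,70],
    [25,0,-41,0,0,0,70],
    [20,0,-32,0,0,0,70],
    [0,0,0,0,0,0,70],
    [0,0,0,0,0,0,70],
  ],
)

```text
t: 16.35
tcp_pos: [261.0, -600.8, 390.4]
tcp_rot: [-1.57, 0.0, -1.104]
ft_force: [0.8, 0.8, -0.9]
opening: 69.8
```

Run:
```python
from h import *
t=imaging.camera('top');s=imaging.camera('scene')
print(bot.read_state()['t'],bot.read_state()['tcp_pos'])
cs=[]
m=cv2.bitwise_and(red(t),(t.max(2)>65).astype(np.uint8)*255); m[:,340:]=0
for c in cv2.findContours(m,0,2)[0]:
    if cv2.contourArea(c)>150:
        (u,v),r=cv2.minEnclosingCircle(c); P=plane('top',[(u,v)],42.5)[0]; cs.append(P[:2]); print((round(u,1),round(v,1)),round(r,1),P.round(1))
from scipy.spatial.distance import pdist
print('gaps',(pdist(cs)-49).round(1))
A=cv2.resize(t[60:230,110:340],(400,300),interpolation=cv2.INTER_CUBIC);B=cv2.resize(s[200:350,160:400],(400,300),interpolation=cv2.INTER_CUBIC)
cv2.imwrite('pics/end.png',cv2.convertScaleAbs(np.hstack([A,B]),alpha=1.6))
```

```text
16.45 [ 262.70498757 -599.39213018  390.6781062 ]Traceback (most recent call last):
  File "<stdin>", line 10, in <module>
    raise ValueError(f'A 2-dimensional array must be passed. (Shape was {X.shape}).')
ValueError: A 2-dimensional array must be passed. (Shape was (0,)).
```

Mask too strict; loosening it.

Run:
```python
from h import *
from scipy.spatial.distance import pdist
t=imaging.camera('top');s=imaging.camera('scene')
r,g,b=[t[...,i].astype(int) for i in(2,1,0)]
m=((r>g+15)&(r>b+15)&(r>62)).astype(np.uint8)*255; m[:,340:]=0
cs=[]
for c in cv2.findContours(m,0,2)[0]:
    if cv2.contourArea(c)>150:
        (u,v),rr=cv2.minEnclosingCircle(c); P=plane('top',[(u,v)],42.5)[0]; cs.append(P[:2]); print((round(u,1),round(v,1)),round(rr,1),P.round(1))
print('gaps',(pdist(np.array(cs).reshape(-1,2))-49).round(1))
A=cv2.resize(t[60:230,110:340],(400,300),interpolation=cv2.INTER_CUBIC);B=cv2.resize(s[200:350,160:400],(400,300),interpolation=cv2.INTER_CUBIC)
cv2.imwrite('pics/end.png',cv2.convertScaleAbs(np.hstack([A,B]),alpha=1.6))
```

```text
(155.6, 166.7) 12.0 [558.8 183.9  42.5]
(219.2, 154.7) 11.8 [580.7  78.   42.5]
(293.2, 141.0) 11.9 [605.7 -45.5  42.5]
gaps [ 59.1 185.1  77. ]
```

View pics/end.png

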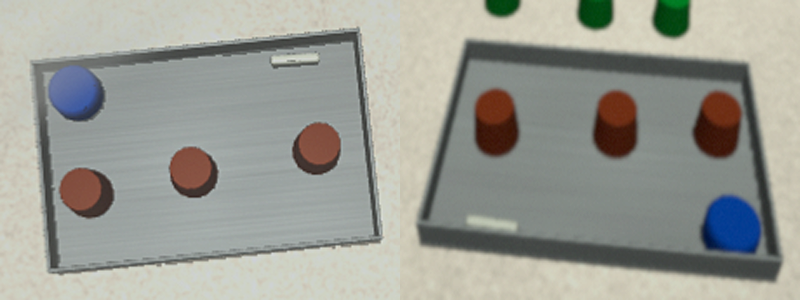

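All three stand upright on the tray floor, with top faces at top-view (156,167), (219,155) and (293,141). The gaps are 59 mm and 77 mm, and the cap and stir bar are untouched. I'll hand in now.

```bash
python3 -c "
from bench import bot
print(bot.hand_in())"
```

```text
the job is handed in; nothing more can be done
None
```

The three stoppers now stand in a single layer on the tray floor, each on its wide end. I handed the job in at about 16.5 s. I lifted the upper stopper to the +y end, moved stopper_b towards the -y end, and left stopper_a where it was.

- **Spacing:** in the last top view the clear gaps are about 59, 77 and 185 mm, against the 40 mm needed. The calibration is good to about 2 mm.
- **Other objects:** in the last pictures the blue cap and the stir bar look unmoved.
- **Robot:** the arm was parked well clear at hand-in. The largest force I read at the end of a move was about 12 N; I did not watch the force during moves.
- **Failed check:** my first colour mask for the final measurement found nothing because it was too strict. I loosened it and measured again from new pictures.

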